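Put the bamboo shelf board back on its bracket pins

TASK

Put the little shelf back together: lower the narrow bamboo board over the two pins on the sky-blue bracket until it lies flush on both arms, without dropping it or forcing it down, and let go. Then stand the small steel canister with the lever clamp upright on the board, well centred across its width and not dropped, without disturbing the tumbler, the plain tin, the cork blocks or the ball.

Things in the scene. Friction and masses are not known exactly. Their poses are not given: they have to be found in the camera images.
- board: Narrow bamboo shelf board, 60 (its x) x 280 (its y) x 15 mm thick, 0.13 to 0.27 kg, lying loose on the table in front of the bracket. Origin: centre of its underside; z up. Two through holes on its long centre line: round, 10 mm, at y = +105 mm; a slot, 10 (x) by 16 mm (y), at y = -105 mm. It fits the pins either way round. Can be gripped across its width at the middle.
- bracket: Sky-blue steel shelf bracket screwed to the table, 240 mm long (its y), 100 mm deep (x): two C-shaped ends at y = +-105 mm, each with a level arm (30 mm wide, 58 mm deep) whose top is 75 mm above the table, joined at the rear (+x) by a tie rail (top 56 mm up). Between the arms it is open from above. Origin: on the table, under the midpoint between the pins; z up.
- bracket_seat (a point): Midpoint between the bracket's two upright pins at the height of the arms' top faces; bracket's axes. The centre of the board's underside comes here when flush. Pins of bare steel on the arms at x = 0, y = +105 and -105 mm from here: 8 mm diameter, 13 mm high, the top 5 mm tapering to 3 mm.
- canister: Small stainless steel canister, its domed lid held shut by a wire and lever clamp: 52 mm diameter, 78 mm high (straight to 64 mm), 0.12 to 0.24 kg, loose on the table. Origin: centre of its underside; z up. The lever reaches 37 mm from the axis at its own +x (17 to 51 mm up), the lid hinge 32 mm at -x (51 to 70 mm up); the +y and -y sides are clear to grip.
- tin: Plain stainless steel tin with a little knob on its lid and no clamp, 52 mm diameter, 86 mm high, loose; leave it. Origin: centre of its underside.
- tumbler: Glass tumbler, 70 mm diameter at the rim, 100 mm high, loose; leave it. Origin: centre of its underside.
- cork_lower: Lower one of a stack of two loose cork blocks, each 62 x 115 x 32 mm; leave it. Origin: centre of its underside.
- cork_upper: Upper cork block of the stack, same size; leave it. Origin: centre of its underside.
- ball_center (a point): Centre of the yellow massage ball, 66 mm diameter, sitting in a wooden ring; leave it.
Mind the look-alikes: they are no part of the job. What is shaped like the canister but pink or turquoise is not meant.

How it is judged:
By the outcome, as a careful person would: the job done as asked, in the order asked, and still so for the second after the job is handed in, with the robot touching nothing.
It also fails if it takes over 61 s, if anything falls off the work surface, if the arm or the gripper's body presses on something with over 40 N, if the wrist force passes 120 N, or if a joint passes its speed limit or range.

ROBOT

A 7-joint arm with a two-finger parallel gripper is mounted at the origin on the work surface. World frame = base frame: x ahead of the robot, y to its left, z up, the work surface at z = 0. Lengths are in m, angles in degrees, forces in N, time in s.
With the tool pointing down it reaches from about 0.35 to 0.9 m from the base axis. Payload 19.9 kg.
Tool frame: the origin (TCP) lies midway between the tips of the shut fingers; the grasp point (between the pads) lies 19 mm behind it; z points along the fingers, y is the line along which they close (so a half turn about z gives the same grasp; the last joint's range is limited). The gripper opens to 94 mm and grips with 3 to 60 N. Pads are 16 mm wide; open, the fingers measure 119 mm over their backs; the gripper's body (75 mm by 177 mm) begins 78 mm behind the grasp point.
Start: joints at [68.784, 23.915, -0.59, 92.452, 0.269, 63.638, -3.037], TCP at [0.202, -0.591, 0.205] pointing down, gripper open.
Joint ranges: [-161.28, 161.28], [-22.2, 115.67], [-73.04, 71.86], [3.21, 147.25], [-68.34, 248.33], [10.77, 114.83], [-161.83, 161.83]. Speed limits (degrees/s): [108.29, 108.29, 136.94, 136.94, 172.46, 172.46, 172.46].

INTERFACE

Orientations are given as a 3x3 rotation matrix whose columns are the frame's x, y, z axes.
In Python, from rig import arm, gripper_to, kinematics, observe, vision, close_job gives the robot as it stands. The module is installed in compiled form; this text tells all that it offers. Calls block until the motion is done:
- arm.move_ptp(position, orientation): joint-space move of the TCP to a pose.
- arm.move_l(position, ori=None, vel=0.15): straight line of the TCP; ori=None keeps the orientation; vel is the mean speed in m/s.
- arm.set_joints(angles): joint-space move.
- gripper_to(opening, squeeze=None): finger opening in m; squeeze is the grip in N (None keeps the last); returns when the fingers have stopped.
- arm.sleep(seconds).
- kinematics.solve_ik(position, orientation): joint angles nearest the present ones, or None.
- observe(): the state.
- vision.capture(name): name is "side" or "top" or "wrist"; returns (picture, depth): 400x640x3 uint8, red, green, blue; 400x640 float32, m along the optical axis (not along the pixel's ray), 0 where there is no reading.
- vision.get_calibration(name): a dict with "intrinsics" (3x3 intrinsics, pixels), "cam_to_world" (4x4, takes a point from camera to world coordinates). Camera axes: x right, y up, looking along -z (the intrinsics and any distortion apply to the point x, -y, -z); pixel columns grow to the right and rows downward; lengths in m; the calibration is good to about 2 mm. A picture is of the moment at which its call begins: read the wrist's pose just before it. get_calibration takes no time and is no camera call; for the wrist camera it gives the pose at the moment of the call.
A pose or a line that the arm cannot do raises arm.IKError and nothing moves.
- close_job(): hands the job in; it is judged then, once.
The state is a dict: "time_s": time; "joint_pos": joint angles; "joint_vel": joint speeds; "joint_torque": joint torques, N m; "tool_pos": TCP position; "tool_rot": TCP orientation; "wrist_force": force on the tool from outside, world axes, zero at the start; "ft_torque": the same for the moment, N m; "finger_gap": finger opening in m; "finger_force": force on a finger pad.
Only numpy, scipy, OpenCV 4.12 (cv2) and the standard library are available. Lean on these libraries where they do the work, as an engineer would, in place of code of your own. Each camera call takes 0.05 s, during which the arm holds its last target. There are 200 camera calls.

## Working session

There is one attempt and no reset: what is moved stays moved. The work goes in short steps, each a Python script; the robot and the scene stay as the last script left them, time stands still between calls to the robot, and variables do not carry over. Pictures are saved under pics/ and viewed, at most 10 in all, crops included, and the job is handed in when it is done.

```bash
mkdir -p pics; ls
python3 - <<'E'
from rig import *
import cv2,numpy as np
for n in("top","side","wrist"):
    c=vision.get_calibration(n);print(n,{k:(np.round(v,4).tolist() if not isinstance(v,str) else v) for k,v in c.items()})
    p,d=vision.capture(n);cv2.imwrite(f"pics/{n}0.png",p[:,:,::-1]);np.save(f"{n}0.npy",d);print((d>0).mean())
s=observe();print(s["time_s"],s["wrist_force"],s["finger_gap"],s["tool_rot"])
E
```

```text
pics
top {'intrinsics': [[459.2448, 0.0, 319.5774], [0.0, 459.2448, 202.3898], [0.0, 0.0, 1.0]], 'cam_to_world': [[-0.0201, 0.9925, -0.1206, 0.3799], [-0.9998, -0.0199, 0.0023, -0.0087], [-0.0001, 0.1207, 0.9927, 1.4673], [0.0, 0.0, 0.0, 1.0]]}
0.99596875
side {'intrinsics': [[400.3463, 0.0, 324.2928], [0.0, 400.3463, 202.0198], [0.0, 0.0, 1.0]], 'cam_to_world': [[-0.8271, 0.4306, -0.3612, 0.1727], [-0.5619, -0.6459, 0.5168, 0.5689], [-0.0108, 0.6304, 0.7762, 0.9699], [0.0, 0.0, 0.0, 1.0]]}
0.9960546875
wrist {'intrinsics': [[292.6077, 0.0, 317.3173], [0.0, 292.6077, 197.4319], [0.0, 0.0, 1.0]], 'cam_to_world': [[0.3232, 0.9133, 0.248, 0.2745], [-0.9463, 0.3123, 0.0833, -0.5678], [-0.0014, -0.2616, 0.9652, 0.3841], [0.0, 0.0, 0.0, 1.0]]}
0.996
0.15 [ 0.88202597  0.24458026 -0.11370311] 0.09382263868228519 [[ 9.46435721e-01  3.22892058e-01 -3.80387054e-04]
 [ 3.22892272e-01 -9.46435335e-01  8.58665082e-04]
 [-8.27556136e-05 -9.35495346e-04 -9.99999559e-01]]
```

View pics/top0.png

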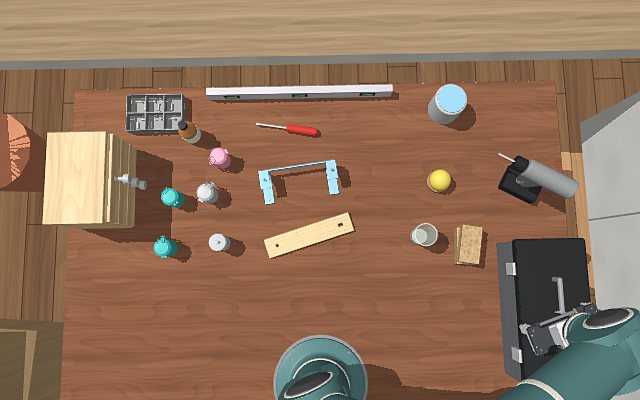

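View pics/side0.png

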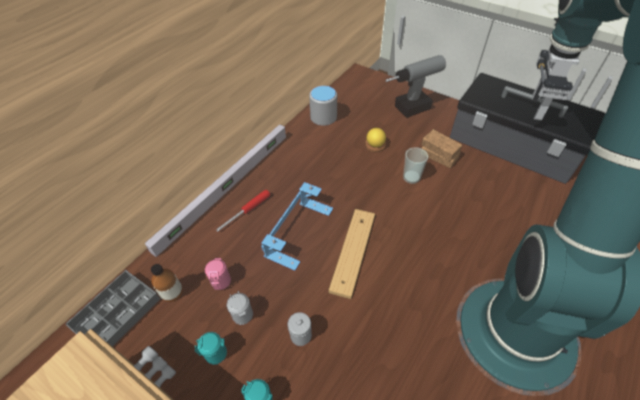

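The top view shows the board at (310,236), the bracket around (300,175), the steel canister with its clamp at (207,193), the knobbed tin at (219,242), the tumbler at (424,235), the cork at (469,245) and the ball at (440,181). The side view agrees. Next I get coarse positions.

```bash
cat > h.py <<'E'
from rig import *
import cv2,numpy as np
def ray(n,cal,uv):
    K=cal["intrinsics"];T=np.array(cal["cam_to_world"]);uv=np.atleast_2d(uv).astype(float)
    d=np.c_[(uv[:,0]-K[0][2])/K[0][0],-(uv[:,1]-K[1][2])/K[1][1],-np.ones(len(uv))]
    return T[:3,3],d@T[:3,:3].T      # d scaled so depth multiplies it
def onplane(cal,uv,z):
    o,d=ray(0,cal,uv);return o+d*((z-o[2])/d[:,2])[:,None]
def cloud(cal,dep):
    v,u=np.mgrid[:400,:640];o,d=ray(0,cal,np.c_[u.ravel(),v.ravel()])
    return (o+d*dep.ravel()[:,None]).reshape(400,640,3)
def hsv(p): return cv2.cvtColor(p,cv2.COLOR_RGB2HSV)
def R(yaw): # tool down, tool x at yaw (deg)
    c,s=np.cos(np.radians(yaw)),np.sin(np.radians(yaw));return np.array([[c,s,0],[s,-c,0],[0,0,-1.]])
def cap(n,name=None):
    cal=vision.get_calibration(n);p,d=vision.capture(n)
    if name: cv2.imwrite(f"pics/{name}.png",p[:,:,::-1])
    return cal,p,d
def blobs(m,amin):
    k,l,s,c=cv2.connectedComponentsWithStats(m.astype(np.uint8));return [(l==i) for i in range(1,k) if s[i,4]>=amin]
def st():
    s=observe();print("t",round(s["time_s"],2),"F",np.round(s["wrist_force"],2),"M",np.round(s["ft_torque"],2),"gap",round(s["finger_gap"],4),"ff",np.round(s["finger_force"],1),"tcp",np.round(s["tool_pos"],4));return s
E
python3 - <<'E'
from h import *
p=cv2.imread("pics/top0.png")[:,:,::-1];d=np.load("top0.npy");cal=vision.get_calibration("top");X=cloud(cal,d);H=hsv(np.ascontiguousarray(p))
for n,(u,v) in dict(board=(310,236),can=(207,193),tin=(219,242),tumbler=(424,235),cork=(469,245),ball=(440,181),turq=(172,198),pink=(220,158),armL=(267,188),armR=(333,180),rail=(300,167)).items():
    print(n,np.round(X[v,u],3),H[v,u])
def rect(m,z):
    P=onplane(cal,np.argwhere(m)[:,::-1],z)[:,:2];return cv2.minAreaRect((P*1000).astype(np.float32))
roi=np.zeros((400,640),bool);roi[205:265,255:362]=1
print("board",[rect(b,.015) for b in blobs(roi&(H[...,0]>14)&(H[...,0]<30)&(H[...,2]>150)&(X[...,2]>.006),100)])
roi[:]=0;roi[155:210,250:345]=1
print("arms",[rect(b,.075) for b in blobs(roi&(X[...,2]>.066),30)])
roi[:]=0;roi[175:210,190:225]=1
for lo,hi in((.015,.09),(.055,.075)):
  print("can",[X[b].mean(0) for b in blobs(roi&(X[...,2]>lo)&(X[...,2]<hi),15)])
E
```

```text
board [0.45  0.02  0.014] [ 20  75 254]
can [0.584 0.331 0.079] [ 60   1 229]
tin [0.434 0.293 0.082] [ 90   2 136]
tumbler [ 0.447 -0.342  0.003] [ 45   8 201]
cork [ 0.411 -0.464  0.064] [ 16  99 194]
ball [ 0.61  -0.386  0.063] [ 25 144 255]
turq [0.571 0.438 0.079] [ 89 130 223]
pink [0.692 0.292 0.081] [169  57 255]
armL [0.597 0.148 0.074] [100  84 241]
armR [ 0.629 -0.057  0.008] [100  78 255]
rail [0.669 0.048 0.033] [  5  47 119]
board [((454.6046447753906, 25.458419799804688), (60.90348815917969, 279.6799011230469), 16.92435073852539)]
arms [((651.5556030273438, -50.14988327026367), (57.92555236816406, 29.655744552612305), 6.750950336456299), ((623.8426513671875, 157.74232482910156), (57.76777648925781, 29.778316497802734), 7.240332126617432)]
can [array([0.58747488, 0.33519551, 0.065912  ])]
can [array([0.58883193, 0.32406368, 0.06782669]), array([0.58517821, 0.35119773, 0.07172918])]
```

Run:
```python
from h import *
for y0 in(0,180):
  for n,p,y in(("board",(.4546,.0255,.2),106.9),("bracket",(.637,.054,.2),97.5)):
    q=kinematics.solve_ik(p,R(y+y0));print(n,y+y0,None if q is None else np.round(q,1))
```

```text
board 106.9 [ 35.5  10.5 -46.7 114.7   9.   58.3   1.5]
bracket 97.5 [ 22.5  31.6 -42.9  89.5  22.7  67.9 -17.3]
board 286.9 [ -62.7   11.5   62.5  117.4  -12.    57.9 -157.2]
bracket 277.5 [ -47.9   39.3   62.    92.   -36.3   71.1 -151.5]
```

Run:
```python
from h import *
arm.move_ptp((.637,.054,.26),R(97.5));s=st();cal,p,d=cap("wrist","wbr");np.savez("wbr",d=d,p=p,K=cal["intrinsics"],T=cal["cam_to_world"])
arm.move_ptp((.4546,.0255,.2),R(106.9));s=st();cal,p,d=cap("wrist","wbd");np.savez("wbd",d=d,p=p,K=cal["intrinsics"],T=cal["cam_to_world"])
a=cv2.imread("pics/wbr.png");b=cv2.imread("pics/wbd.png");cv2.imwrite("pics/both.png",cv2.resize(np.vstack([a,b]),(480,600),interpolation=cv2.INTER_AREA))
```

```text
t 2.9 F [-0.66  0.92 -0.34] M [-0.04 -0.06 -0.03] gap 0.0937 ff 0.0 tcp [0.6371 0.0529 0.2598]
t 3.75 F [ 0.52  0.14 -0.03] M [-0.01 -0.14 -0.02] gap 0.094 ff 0.0 tcp [0.4556 0.0253 0.2007]
```

View pics/both.png

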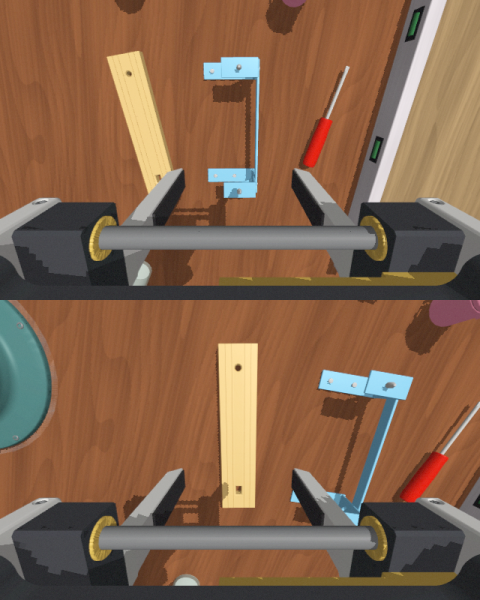

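The wrist views show the bracket's arm tops at about (317,90) and (318,255) full-res in the first frame, each with a steel pin. The feet with screws lie below. The second shows the board's round hole at (317,90) and its slot at (317,253). Next I measure the pins and holes.

```bash
cat >> h.py <<'E'
def load(n):
    z=np.load(n+".npz");return dict(intrinsics=z["K"],cam_to_world=z["T"]),z["p"],z["d"]
def rect(cal,m,z):
    P=onplane(cal,np.argwhere(m)[:,::-1],z)[:,:2];return cv2.minAreaRect((P*1000).astype(np.float32))
E
python3 - <<'E'
from h import *
cal,p,d=load("wbr");X=cloud(cal,d);H=hsv(p)
near=(X[...,0]>.57)&(X[...,0]<.72)&(X[...,1]>-.1)&(X[...,1]<.2)
for b in blobs(near&(X[...,2]>.066)&(X[...,2]<.1),200):
    r=rect(cal,b,.075);box=cv2.fillConvexPoly(np.zeros((400,640),np.uint8),cv2.convexHull(np.argwhere(b)[:,::-1].astype(np.int32)),1)>0
    print("arm",np.round(r[0],1),np.round(r[1],1),round(r[2],2),"z",np.median(X[b][:,2]))
    inner=cv2.erode(box.astype(np.uint8),np.ones((7,7)))>0
    for q in blobs(inner&((H[...,1]<50)),4):
        uv=np.argwhere(q)[:,::-1];print("  grey",len(uv),uv.mean(0),np.ptp(uv,axis=0),"zmax",X[q][:,2].max().round(4),"pt",onplane(cal,uv.mean(0),.082).round(4))
    top=inner&(X[...,2]>.081);
    if top.sum(): print("  high",top.sum(),X[top].mean(0).round(4))
cal2,p2,d2=load("wbd");X2=cloud(cal2,d2);H2=hsv(p2)
m=(H2[...,0]>14)&(H2[...,0]<30)&(H2[...,2]>140)&(H2[...,1]>40)&(X2[...,2]>.008)&(X2[...,2]<.03)&(abs(X2[...,0]-.455)<.1)
b=max(blobs(m,500),key=lambda b:b.sum());print("board",rect(cal2,b,.015),np.median(X2[b][:,2]))
box=cv2.erode(cv2.fillConvexPoly(np.zeros((400,640),np.uint8),cv2.convexHull(np.argwhere(b)[:,::-1].astype(np.int32)),1),np.ones((5,5)))>0
for q in blobs(box&~b,8):
    uv=np.argwhere(q)[:,::-1];print("  hole",len(uv),uv.mean(0),np.ptp(uv,axis=0),onplane(cal2,uv.mean(0),.015).round(4))
c=lambda p,u,v,w=36:cv2.resize(p[v-w:v+w,u-w:u+w],(290,290),interpolation=cv2.INTER_CUBIC)
cv2.imwrite("pics/crops.png",np.vstack([np.hstack([c(p,317,90),c(p,317,252)]),np.hstack([c(p2,317,90),c(p2,317,253)])])[:,:,::-1])
E
```

```text
arm [626.2 159.7] [57.6 29.8] 7.42 z 0.0749554027247229
  grey 36 [318.38888889  88.86111111] [5 6] zmax 0.439 pt [[0.625  0.1598 0.082 ]]
  high 46 [0.6257 0.1538 0.1471]
arm [653.2 -46.9] [56.6 32.6] 8.59 z 0.07499360219260681
  grey 38 [318.57894737 254.84210526] [5 7] zmax 0.439 pt [[ 0.6524 -0.047   0.082 ]]
  high 31 [ 0.6486 -0.0187  0.1424]
board ((455.886962890625, 27.455123901367188), (59.96928787231445, 278.9852600097656), 17.1375732421875) 0.01499276358275553
  hole 58 [317.01724138  90.34482759] [8 8] [[0.4251 0.1273 0.015 ]]
  hole 63 [318. 252.] [6 8] [[ 0.4864 -0.0708  0.015 ]]
```

View pics/crops.png

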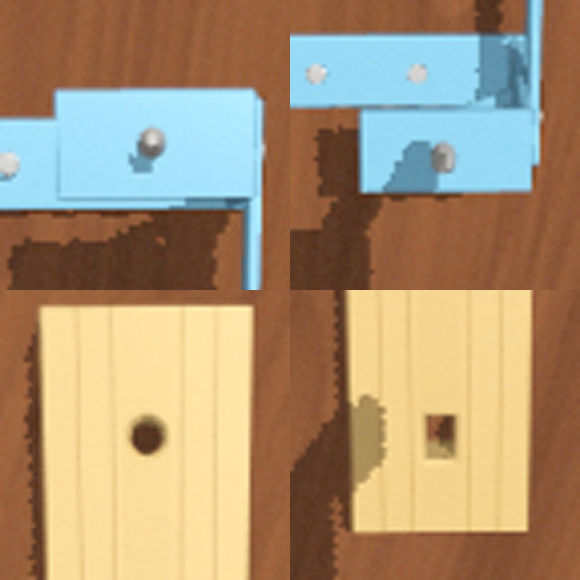

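The crops show the pins as grey studs at arm mid-depth, at (318,89) and (319,255) full-res. They also show the round hole at (317,90) and the slot at (318,252). The pin spacing is 208.6 mm and the hole spacing 207 mm, both near 210, so I'll pick up the board.

Run:
```python
from h import *
g=np.array([.4557,.0275]);Rg=R(107.15)
arm.move_l((*g,.06),Rg,.2);s=st()
arm.move_l((*g,.006),Rg,.08);arm.sleep(.2);s=st()
gripper_to(.05,35);s=st();np.save("grip.npy",s["tool_pos"])
arm.move_l((*g,.03),Rg,.05);s=st()
arm.move_l((*g,.16),Rg,.2)
b=np.array([.6390,.0564]);Rb=R(97.55)
arm.move_l((*b,.16),Rb,.15);arm.sleep(.3);s=st();print(s["tool_rot"])
cal,p,d=cap("wrist","held");np.savez("held",d=d,p=p,K=cal["intrinsics"],T=cal["cam_to_world"])
```

```text
t 4.65 F [ 0.35 -0.69 -0.36] M [-0.05 -0.09 -0.05] gap 0.094 ff 0.0 tcp [0.4564 0.0279 0.0607]
t 5.67 F [0.18 0.01 0.52] M [-0.06 -0.05  0.03] gap 0.0942 ff 0.0 tcp [0.456  0.0274 0.0064]
t 6.31 F [ 0.3  -1.02  0.81] M [-0.04  0.02 -0.02] gap 0.0592 ff 35.0 tcp [0.4557 0.0275 0.006 ]
t 6.94 F [ 0.25  0.61 -1.53] M [-0.01 -0.1   0.  ] gap 0.0594 ff 35.0 tcp [0.4558 0.0273 0.0301]
t 9.43 F [-0.74 -0.   -0.89] M [-0.03 -0.05 -0.02] gap 0.0595 ff 35.0 tcp [0.6389 0.0562 0.1602]
[[-1.31218292e-01  9.91353477e-01  2.06209049e-04]
 [ 9.91353473e-01  1.31218334e-01 -2.02881871e-04]
 [-2.28186056e-04  1.77804244e-04 -9.99999958e-01]]
```

View pics/held.png

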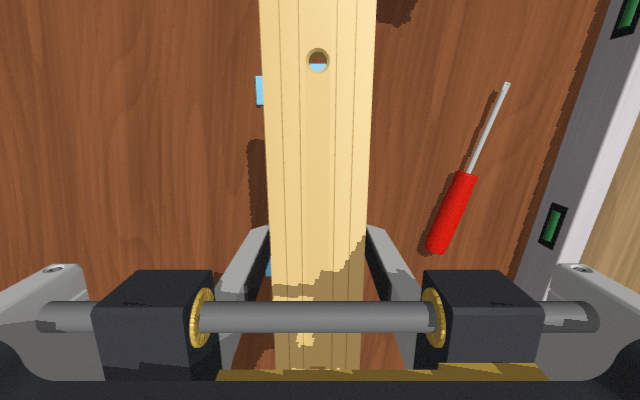

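The board is held level, with its round hole at (317,60) and the blue arm visible through it. Next I measure the hole on the board's top plane against the pin.

Run:
```python
from h import *
cal,p,d=load("held");X=cloud(cal,d);H=hsv(p)
w=p[40:82,295:340];hw=H[40:82,295:340]
non=~((hw[...,0]>12)&(hw[...,0]<32)&(hw[...,2]>185))
b=max(blobs(non,20),key=lambda b:b.sum());m=np.zeros((400,640),bool);m[40:82,295:340]=b
c,_=cv2.findContours(m.astype(np.uint8),0,2);c=max(c,key=cv2.contourArea)
e=cv2.fitEllipse(c);print("ell",e)
z=np.median(X[100:200,310:325,2]);print("top z",z, "centre",onplane(cal,[e[0]],z).round(4))
P=onplane(cal,c[:,0],z);print("extent",P.min(0),P.max(0),(P.min(0)+P.max(0))/2)
# board edges -> centreline/yaw on plane z
bm=(abs(X[...,2]-z)<.006)
for v in(10,40,100,150,200):
    u=np.where(bm[v,240:400])[0]+240;Q=onplane(cal,[[u.min()-.5,v],[u.max()+.5,v]],z);print(v,Q[:,:2].round(4).tolist(),Q.mean(0)[:2].round(4))
```

```text
ell ((317.6482849121094, 59.108123779296875), (19.4979305267334, 22.93288803100586), 6.641308307647705)
top z 0.16904454549015757 centre [[0.6259 0.1609 0.169 ]]
extent [0.62112424 0.15498097 0.16904455] [0.63144473 0.16639421 0.16904455] [0.62628448 0.16068759 0.16904455]
10 [[0.5932, 0.1799], [0.6523, 0.1878]] [0.6228 0.1838]
40 [[0.5949, 0.1661], [0.6543, 0.174]] [0.6246 0.17  ]
100 [[0.5989, 0.1363], [0.6582, 0.1442]] [0.6286 0.1403]
150 [[0.6024, 0.1091], [0.6619, 0.117]] [0.6322 0.1131]
200 [[0.6062, 0.0793], [0.6655, 0.0872]] [0.6358 0.0833]
```

Run:
```python
from h import *
b=np.array([.6386,.0558]);Rb=R(97.5)
arm.move_l((*b,.097),Rb,.12);arm.sleep(.2);s=st()
F0=np.mean([observe()["wrist_force"] for _ in range(3)],0);gripper_to(.05,18)
for z in np.arange(.0945,.0794,-.0015):
    arm.move_l((*b,z),Rb,.03);s=observe();f=s["wrist_force"]-F0
    print(round(z,4),"F",np.round(f,1),"M",np.round(s["ft_torque"],2),"z",np.round(s["tool_pos"][2],4))
    if f[2]>8 or np.hypot(*f[:2])>8: print("stop");break
st()
```

```text
t 10.35 F [-0.57  0.47 -0.95] M [-0.02 -0.09 -0.05] gap 0.0593 ff 35.0 tcp [0.639  0.0559 0.0978]
0.0945 F [ 0.3 -0.3 -1. ] M [-0.02 -0.09 -0.01] z 0.0943
0.093 F [-0.3  0.7 -0.6] M [ 0.02 -0.11 -0.01] z 0.0929
0.0915 F [ 0.6 -0.4 -0.6] M [-0.06 -0.11 -0.03] z 0.0914
0.09 F [ 1.  -0.5 -0.9] M [-0.06 -0.12 -0.05] z 0.0899
0.0885 F [ 0.7 -1.1 -0.2] M [-0.01 -0.14 -0.02] z 0.0884
0.087 F [-0.4 -0.2 -0.2] M [-0.04 -0.1  -0.05] z 0.0869
0.0855 F [ 1.5 -0.5 -0.5] M [-0.04 -0.1   0.02] z 0.0854
0.084 F [ 1.4 -0.2 -1.4] M [-0.03 -0.05 -0.  ] z 0.0839
0.0825 F [-0.1 -0.1 -0.7] M [-0.01 -0.13  0.03] z 0.0824
0.081 F [ 1.5 -0.5  1.6] M [-0.   -0.09 -0.  ] z 0.0811
0.0795 F [-4.9 -1.  14.2] M [-0.34  1.36  0.03] z 0.0804
stop
t 13.32 F [-5.48 -0.49 13.26] M [-0.34  1.36  0.03] gap 0.0595 ff 18.0 tcp [0.6387 0.0559 0.0804]
```

Run:
```python
from h import *
b=np.array([.6386,.0558]);Rb=R(97.5)
arm.move_l((*b,.081),Rb,.03);st()
gripper_to(.088,18);st()
arm.move_l((*b,.22),Rb,.15)
cal,p,d=cap("wrist");np.savez("seat",d=d,p=p,K=cal["intrinsics"],T=cal["cam_to_world"])
arm.move_ptp((.585,.31,.25),Rb);arm.sleep(.2);st()
cal,q,d=cap("wrist");np.savez("can",d=d,p=q,K=cal["intrinsics"],T=cal["cam_to_world"])
cv2.imwrite("pics/c2.png",cv2.resize(np.vstack([p,q]),(480,600),interpolation=cv2.INTER_AREA)[:,:,::-1])
cal,p,d=load("seat");X=cloud(cal,d);H=hsv(p)
m=(H[...,0]>14)&(H[...,0]<30)&(H[...,2]>140)&(H[...,1]>40)&(abs(X[...,2]-.09)<.015)
B=max(blobs(m,500),key=lambda b:b.sum());P=X[B];A=np.c_[P[:,:2],np.ones(len(P))]
c=np.linalg.lstsq(A,P[:,2],rcond=None)[0];print(rect(cal,B,.09),"plane slope",c[:2],"z ends",[np.median(P[P[:,1]>.14,2]),np.median(P[P[:,1]<.0,2])])
```

```text
t 13.57 F [ 0.17  0.77 -0.99] M [-0.01 -0.13 -0.01] gap 0.0594 ff 18.0 tcp [0.6386 0.0558 0.0809]
t 14.2 F [-0.14  0.23  0.26] M [-0.01 -0.06 -0.  ] gap 0.088 ff 0.0 tcp [0.6386 0.0558 0.081 ]
t 16.55 F [0.37 0.41 0.74] M [-0.11 -0.11 -0.  ] gap 0.088 ff 0.0 tcp [0.5858 0.3085 0.2498]
((639.1558227539062, 57.04041290283203), (59.989315032958984, 275.7172546386719), 7.477395534515381) plane slope [-2.48123740e-05  3.76833018e-04] z ends [np.float64(0.09003455649870068), np.float64(0.08992996113096827)]
```

View pics/c2.png

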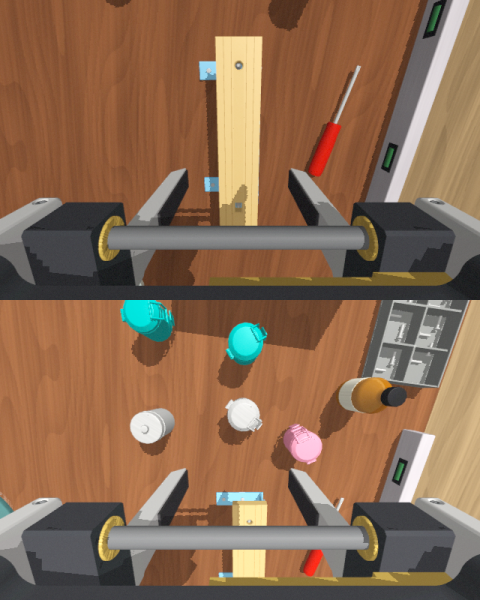

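The board is flush: its top is at 0.0900 m at both ends, with the pins showing in the holes. The canister is at about (323,153) full-res in the second frame. I'll zoom in to find the direction of its lever.

Run:
```python
from h import *
cal,p,d=load("can");X=cloud(cal,d);T=cal["cam_to_world"];print("cam",T[:3,3].round(3))
a=cv2.resize(p[115:195,280:370],(540,480),interpolation=cv2.INTER_CUBIC)
cv2.imwrite("pics/cz.png",a[:,:,::-1])
roi=(abs(X[...,0]-.585)<.06)&(abs(X[...,1]-.333)<.055)
for lo,hi in((.004,.017),(.017,.045),(.045,.062),(.062,.07),(.07,.09)):
    P=X[roi&(X[...,2]>lo)&(X[...,2]<hi)];print(lo,len(P),P.mean(0).round(4),P.min(0).round(4),P.max(0).round(4))
b=max(blobs(roi&(X[...,2]>.074),5),key=lambda b:b.sum());P=X[b];print("top",len(P),P.mean(0))
c,r=cv2.minEnclosingCircle((P[:,:2]*1000).astype(np.float32));print(c,r)
P=X[roi&(X[...,2]>.04)&(X[...,2]<.075)]
v=P[:,:2]-np.array(c)/1000;rr=np.hypot(*v.T);k=rr>.029
for h,A,l in zip(P[k,2],np.degrees(np.arctan2(v[k,1],v[k,0])),rr[k]): print(f"{h:.3f}:{A:.0f}:{l*1000:.0f}",end=" ")
```

```text
cam [0.577 0.383 0.429]
0.004 6 [0.5863 0.366  0.0095] [0.5747 0.3627 0.0058] [0.5996 0.3685 0.0158]
0.017 25 [0.603  0.3452 0.0357] [0.5736 0.3204 0.0217] [0.6245 0.3681 0.045 ]
0.045 61 [0.6186 0.3265 0.0502] [0.5893 0.3184 0.0451] [0.6255 0.3692 0.061 ]
0.062 99 [0.5761 0.357  0.0672] [0.5606 0.3203 0.0621] [0.6222 0.3695 0.0699]
0.07 1465 [0.5907 0.3433 0.076 ] [0.5635 0.3169 0.0701] [0.6207 0.3687 0.0812]
top 55294 [0.58754549 0.32962466 0.36175224]
(585.03076171875, 331.177001953125) 62.5744514465332
0.061:84:38 0.065:82:39 0.063:99:36 0.063:97:36 0.069:95:36 0.069:93:36 0.071:91:37 0.071:89:37 0.071:87:37 0.071:86:37 0.071:84:37 0.070:82:38 0.070:80:38 0.065:78:38 0.063:76:39 0.065:119:38 0.067:117:37 0.065:116:37 0.063:103:35 0.065:101:35 0.071:99:35 0.072:97:35 0.073:95:35 0.072:93:35 0.072:91:36 0.072:89:36 0.072:87:36 0.072:85:36 0.071:83:36 0.073:82:37 0.073:80:37 0.072:78:37 0.071:76:38 0.072:75:38 0.065:72:39 0.062:70:39 0.068:120:37 0.069:118:36 0.067:116:36 0.067:114:35 0.064:107:34 0.070:105:34 0.072:103:34 0.071:101:34 0.072:99:34 0.073:97:34 0.073:95:34 0.073:93:34
[... 3160 characters left out ...]
041:-3:37 0.046:-2:38 0.048:-1:39 0.049:-5:33 0.049:-4:34 0.041:-5:36 0.045:-4:37 0.049:-3:38 0.051:-2:39 0.050:-2:40 0.050:-7:32 0.051:-6:33 0.043:-7:36 0.046:-6:37 0.051:-4:38 0.050:-4:39 0.050:-4:41 0.049:-9:32 0.042:-10:36 0.047:-8:36 0.052:-6:37 0.051:-6:38 0.051:-6:39 0.049:-12:31 0.049:-12:33 0.042:-12:35 0.045:-11:36 0.050:-9:36 0.051:-9:37 0.051:-8:38 0.050:-17:29 0.051:-15:30 0.050:-15:32 0.041:-16:34 0.045:-14:35 0.050:-12:35 0.050:-11:37 0.050:-11:38 0.051:-18:30 0.050:-18:31 0.040:-19:34 0.045:-17:34 0.047:-15:35 0.050:-14:36 0.050:-13:37 0.050:-22:29 0.050:-21:30 0.048:-18:34 0.050:-17:35 0.052:-16:36 0.049:-15:38 0.049:-20:35 0.051:-19:36 0.050:-18:37 0.050:-21:36 0.071:-22:29
```

View pics/cz.png

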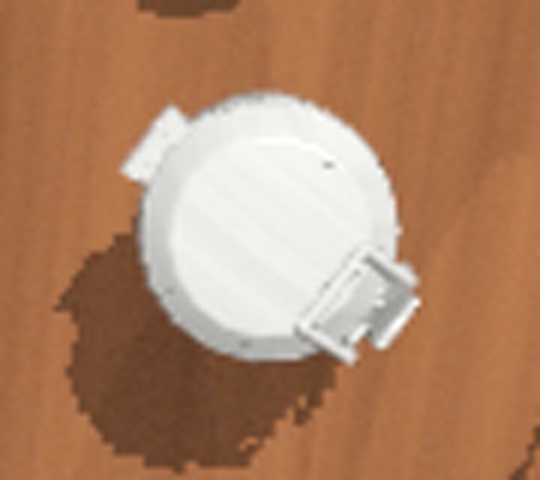

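The crop shows the canister with its lid circle centred at (270,227), which is full-res (325,152.8). The lever is at the lower right, tip about (388,322), and the hinge is at the upper left (155,145).

Run:
```python
from h import *
cal,p,d=load("can");X=cloud(cal,d)
f=lambda x,y:[280+(x+.5)/6-.5,115+(y+.5)/6-.5]
# lid circle: contour of bright low-sat pixels, fit circle in world plane (least squares), excluding lever/hinge
H=hsv(p);roi=np.zeros((400,640),bool);roi[115:195,280:370]=1
b=max(blobs(roi&(H[...,1]<40)&(H[...,2]>140),200),key=lambda b:b.sum())
c,_=cv2.findContours(b.astype(np.uint8),0,cv2.CHAIN_APPROX_NONE);c=max(c,key=len)[:,0]
for z in(.06,.066):
    P=onplane(cal,c,z)[:,:2];o=onplane(cal,[f(270,227)],z)[0,:2]
    for _ in range(5):
        r=np.hypot(*(P-o).T);k=abs(r-np.median(r))<.0012
        A=np.c_[2*P[k],np.ones(k.sum())];s=np.linalg.lstsq(A,(P[k]**2).sum(1),rcond=None)[0];o=s[:2]
    print(z,o.round(4),"r",np.sqrt(s[2]+o@o).round(4),k.sum())
    L=onplane(cal,[f(388,322)],.05)[0,:2]-o;h=onplane(cal,[f(152,143)],.068)[0,:2]-o
    print(" lever",np.degrees(np.arctan2(L[1],L[0])),np.hypot(*L)," hinge",np.degrees(np.arctan2(h[1],h[0])),np.hypot(*h))
m=(X[...,2]>.035)&(X[...,2]<.054)&(np.hypot(X[...,0]-o[0],X[...,1]-o[1])>.029)&(np.hypot(X[...,0]-o[0],X[...,1]-o[1])<.039)
v=X[m][:,:2].mean(0)-o;print("lever depth",m.sum(),np.degrees(np.arctan2(v[1],v[0])),np.hypot(*v))
for yaw in(-40,140): 
  for P in((*o,.2),(.6387,.0562,.2)):
    q=kinematics.solve_ik(P,R(yaw));print(yaw,None if q is None else np.round(q,1))
```

```text
0.06 [0.5906 0.3421] r 0.0268 94
 lever -30.7186971184554 0.0339799525164358  hinge 149.14826753295768 0.029887170856077925
0.066 [0.5903 0.3428] r 0.0263 94
 lever -31.47689993025696 0.0345127708268741  hinge 150.037148511971 0.02935984849561853
lever depth 70 -29.8544253822124 0.03378365796735992
-40 [ -65.    39.2   51.5   84.9  -31.5   71.1 -139.6]
-40 [   3.3   26.6  -15.2   89.9    7.5   64.5 -143.6]
140 [  0.3  39.8 -52.6  82.3  32.   73.6  -4.9]
140 [ 27.7  35.1 -52.2  89.   28.9  70.2  20.6]
```

Run:
```python
from h import *
o=np.array([.5904,.3422]);Ro=R(149)
gripper_to(.094,30)
arm.move_ptp((*o,.17),Ro);arm.sleep(.2);st()
arm.move_l((*o,.105),Ro,.1);st()
arm.move_l((*o,.022),Ro,.07);arm.sleep(.15);s=st()
gripper_to(.04,30);s=st()
arm.move_l((*o,.03),Ro,.04);s=st()
arm.move_l((*o,.22),Ro,.15);st()
b=np.array([.6386,.0558]);Rb=R(97.5)
arm.move_l((*b,.22),Rb,.13);arm.sleep(.3);st()
cap("wrist","heldcan");
```

```text
t 17.91 F [0.56 0.72 1.16] M [-0.02 -0.12 -0.  ] gap 0.0939 ff 0.0 tcp [0.5907 0.3421 0.1708]
t 18.71 F [ 0.73 -0.34  0.42] M [ 0.06 -0.08  0.06] gap 0.0943 ff 0.0 tcp [0.5905 0.3425 0.1054]
t 20.19 F [-0.   -0.39  0.74] M [-0.02 -0.16  0.02] gap 0.0943 ff 0.0 tcp [0.5906 0.3422 0.0223]
t 20.93 F [ 0.88 -0.49 -1.16] M [ 0.04 -0.16  0.  ] gap 0.052 ff 30.0 tcp [0.5903 0.3421 0.0219]
t 21.27 F [-0.18  0.69 -1.86] M [ 0.02 -0.15 -0.03] gap 0.0516 ff 30.0 tcp [0.5906 0.3423 0.0304]
t 22.69 F [-0.31  0.27 -2.08] M [-0.02 -0.19  0.01] gap 0.0517 ff 30.0 tcp [0.5901 0.342  0.2191]
t 25.38 F [ 0.5  -1.35 -1.52] M [-0.07 -0.1  -0.01] gap 0.052 ff 30.0 tcp [0.6386 0.0559 0.22  ]
```

View pics/heldcan.png

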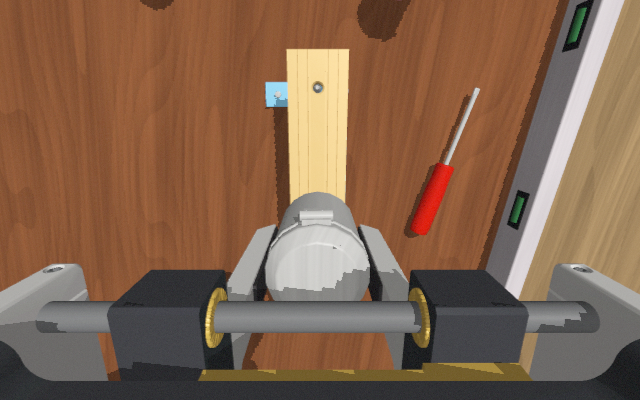

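The canister is held upright at about (317,255), with its hinge along the board and centred over the board. I'll lower it gently.

Run:
```python
from h import *
b=np.array([.6386,.0558]);Rb=R(97.5)
arm.move_l((*b,.118),Rb,.1);arm.sleep(.2)
F0=np.mean([observe()["wrist_force"] for _ in range(3)],0)
for z in np.arange(.1165,.1085,-.0008):
    arm.move_l((*b,z),Rb,.02);s=observe();f=s["wrist_force"]-F0;print(round(z,4),np.round(f,1),np.round(s["tool_pos"][2],4))
    if f[2]>3: break
gripper_to(.07,30);st();gripper_to(.092);st()
arm.move_l((*b,.24),Rb,.12)
cal,p,d=cap("wrist","fin");np.savez("fin",d=d,p=p,K=cal["intrinsics"],T=cal["cam_to_world"])
arm.move_l((.45,.0,.32),Rb,.2);arm.sleep(.5);st()
arm.move_ptp((.25,-.5,.3),R(18))
cal,q,d2=cap("top");c2,q2,_=cap("side")
cv2.imwrite("pics/fin2.png",np.hstack([cv2.resize(q[120:280,150:500],(400,183)),cv2.resize(q2[120:320,180:480],(275,183))])[:,:,::-1])
X=cloud(cal,d2)
for n,(u,v) in dict(tin=(219,242),cork=(469,245),ball=(440,181)).items(): print(n,X[v,u].round(3))
m=(X[...,2]>.15)&(X[...,2]<.18)&(abs(X[...,0]-.64)<.06)&(abs(X[...,1]-.056)<.08);print("can top",X[m].mean(0).round(4),X[m].max(0)[2],m.sum())
m=(abs(X[...,2]-.09)<.006)&(abs(X[...,0]-.64)<.07)&(abs(X[...,1]-.056)<.16);print("board",rect(cal,m,.09))
st()
```

```text
0.1165 [ 0.2  1.  -0. ] 0.1164
0.1157 [ 0.   0.6 -1.3] 0.1157
0.1149 [0.8 1.2 0.4] 0.1148
0.1141 [ 0.2  0.3 -0.7] 0.114
0.1133 [ 0.9 -0.3 -0.4] 0.1132
0.1125 [ 0.5  0.5 -0.3] 0.1125
0.1117 [0.4 0.  1.7] 0.1118
0.1109 [-2.5 -0.3  9.5] 0.1116
t 29.3 F [ 0.05 -0.14 -0.38] M [-0.03 -0.11 -0.01] gap 0.07 ff 0.0 tcp [0.6386 0.0558 0.1108]
t 29.85 F [-0.5  -0.42 -0.52] M [-0.07 -0.09 -0.01] gap 0.092 ff 0.0 tcp [0.6386 0.0558 0.1109]
t 32.83 F [-0.45  0.03 -0.76] M [-0.05 -0.07  0.04] gap 0.0923 ff 0.0 tcp [0.4501 0.     0.3199]
tin [0.434 0.293 0.081]
cork [ 0.411 -0.464  0.064]
ball [ 0.608 -0.384  0.071]
can top [0.636  0.0541 0.1642] 0.1733664111682176 282
board ((637.0073852539062, 53.637840270996094), (61.087276458740234, 279.7339782714844), 7.492631912231445)
t 34.88 F [ 0.46 -0.35  0.74] M [ 0.    0.04 -0.05] gap 0.0921 ff 0.0 tcp [ 0.2509 -0.4994  0.3002]
```

Run:
```python
import cv2,numpy as np
a=cv2.imread("pics/fin.png");b=cv2.imread("pics/fin2.png");b=cv2.resize(b,(640,int(b.shape[0]*640/b.shape[1])))
cv2.imwrite("pics/last.png",np.vstack([a,b]))
print(np.vstack([a,b]).shape)
```

```text
(573, 640, 3)
```

View pics/last.png

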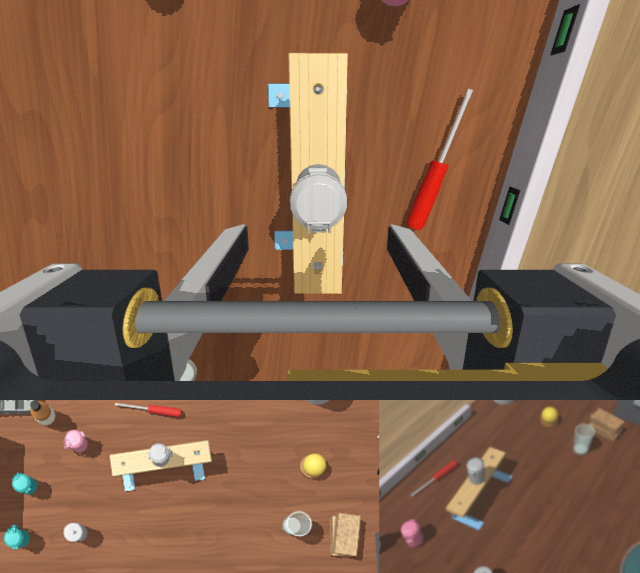

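The canister stands upright and centred on the flush board at (318,200). The board's top-view centre is (637.0, 53.6) mm, and the canister's is (636, 54.1) mm. The tin, tumbler, cork and ball are unmoved, so I'll hand in.

```bash
python3 -c "from rig import *;print(close_job())"
```

```text
the job is handed in; nothing more can be done
None
```

The job is handed in: the board lies flush on both bracket arms over the pins, the clamp canister stands upright and centred on it, and the tin, tumbler, cork blocks and ball look undisturbed in the final camera views, at about 35 s of the 61 s allowed.

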